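Make up the pipe-fitting kit tray

TASK

Make up the pipe-fitting kit in the grey tray: stand the big pale grey pipe coupling upright in the pocket of the blue insert, the steel hex bolt on its head in the red one, the tape measure upright, as it stands now, in the yellow one, and the brass plug thread-down in the green one, each resting on the floor of its pocket. The small yellowish coupling and the black plug are not part of this kit: leave them standing where they are.

Things in the scene. Friction and masses are not known exactly. Their poses are not given: they have to be found in the camera images.
- coupling_grey: pale grey pipe coupling standing on end, round with a flange at each end, 40 mm across, 48 mm tall, about 0.12 kg. Origin: centre of its underside; z up. Loose, stands on the bench.
- hex_bolt: plain steel hex bolt standing on its head, shank up: head 27 mm across and 10 mm high, shank 16 mm across, 85 mm tall in all, about 0.13 kg. Origin: on its axis, 1 mm above its underside; z up. Loose, stands on the bench.
- tape_measure: yellow tape measure standing upright, 66 mm tall, 36 mm thick along its y (grip it across this), 82 mm along its x with the small hook at its -x end (solid case from -29 to +41 mm), about 0.28 kg. At the start its x axis is within 0.6 rad of world x. Origin: centre of its underside; z up. Loose, stands on the bench.
- plug_brass: brass pipe plug standing on its round threaded end: thread 30 mm across and 22 mm high, above it a hexagon head 26 mm high, 36 mm across flats, 42 mm across corners; 48 mm tall in all, about 0.12 kg. One pair of flats faces along its +y and -y. Origin: centre of its underside; z up. Loose, stands on the bench.
- plug_black: black plastic plug of just the same shape and size as the brass one; does not belong in the kit, to be left where it stands. Origin: centre of its underside; z up. Loose, stands on the bench.
- coupling_yellow: smaller yellowish pipe coupling standing on end, 32 mm across, 38 mm tall; does not belong in the kit, to be left where it stands. Origin: centre of its underside; z up. Loose, stands on the bench.
- insert_blue: blue insert block, 105 x 83 x 20 mm (x, y, z), fixed in a shallow grey tray (118 x 346 mm, walls 22 mm high) with the other three, in a row along y, in changing order; its top is 26 mm over the bench. Pocket in the middle of its top: 64 x 64 mm, 12 mm deep. Origin: centre of its underside, 6 mm over the bench; z up; pocket floor 8 mm above the origin. For the grey coupling.
- insert_red: red insert block, 105 x 83 x 20 mm (x, y, z), fixed in a shallow grey tray (118 x 346 mm, walls 22 mm high) with the other three, in a row along y, in changing order; its top is 26 mm over the bench. Pocket in the middle of its top: 52 x 52 mm, 12 mm deep. Origin: centre of its underside, 6 mm over the bench; z up; pocket floor 8 mm above the origin. For the hex bolt.
- insert_yellow: yellow insert block, 105 x 83 x 20 mm (x, y, z), fixed in a shallow grey tray (118 x 346 mm, walls 22 mm high) with the other three, in a row along y, in changing order; its top is 26 mm over the bench. Pocket in the middle of its top: 94 mm along its x and 60 mm along its y, 12 mm deep. Origin: centre of its underside, 6 mm over the bench; z up; pocket floor 8 mm above the origin. For the tape measure, either way round.
- insert_green: green insert block, 105 x 83 x 20 mm (x, y, z), fixed in a shallow grey tray (118 x 346 mm, walls 22 mm high) with the other three, in a row along y, in changing order; its top is 26 mm over the bench. Pocket in the middle of its top: 58 x 58 mm, 12 mm deep. Origin: centre of its underside, 6 mm over the bench; z up; pocket floor 8 mm above the origin. For the brass plug.
Not all that is in view belongs to the job. Leave any purple look-alike of the plug_brass alone. Leave any turquoise look-alike of the tape_measure alone.

How it is judged:
At the end, for the whole second after the job is handed in: Grey coupling in the blue insert's pocket, bolt in red, measure in yellow, brass plug in green: within 15, 16, 26 (x) or 17 (y), 16 mm of its middle in x and y, on the pocket floor (origin 4-12 mm over the insert's), upright to 0.15 rad, at rest; the other two upright within 30 mm of their start (x of coupling_grey in the frame of insert_blue between -0.015 and 0.015 m and y of coupling_grey in the frame of insert_blue between -0.015 and 0.015 m and z of coupling_grey in the frame of insert_blue between 0.004 and 0.012 m and angle between each of coupling_grey, hex_bolt, tape_measure, plug_brass, plug_black, coupling_yellow's own z axis and vertical below 0.15 rad and linear speed of each of coupling_grey, hex_bolt, tape_measure, plug_brass below 0.02 m/s and angular speed of each of coupling_grey, hex_bolt, tape_measure, plug_brass below 0.2 rad/s and x of hex_bolt in the frame of insert_red between -0.016 and 0.016 m and y of hex_bolt in the frame of insert_red between -0.016 and 0.016 m and z of hex_bolt in the frame of insert_red between 0.004 and 0.012 m and x of tape_measure in the frame of insert_yellow between -0.026 and 0.026 m and y of tape_measure in the frame of insert_yellow between -0.017 and 0.017 m and z of tape_measure in the frame of insert_yellow between 0.004 and 0.012 m and x of plug_brass in the frame of insert_green between -0.016 and 0.016 m and y of plug_brass in the frame of insert_green between -0.016 and 0.016 m and z of plug_brass in the frame of insert_green between 0.004 and 0.012 m and distance of each of plug_black, coupling_yellow from where it was at the start of the episode below 0.03 m); the robot touches nothing.
It fails at once if the black plug is moved more than 30 mm or knocked over (distance of plug_black from where it was at the start of the episode above 0.03 m or angle between plug_black's own z axis and vertical above 0.5 rad).
It fails at once if the yellowish coupling is moved more than 30 mm or knocked over (distance of coupling_yellow from where it was at the start of the episode above 0.03 m or angle between coupling_yellow's own z axis and vertical above 0.5 rad).
It also fails if it takes over 112 s, if anything falls off the work surface, if the arm or the gripper's body presses on something with over 40 N, if the wrist force passes 120 N, or if a joint passes its speed limit or range.

ROBOT

A 7-joint arm with a two-finger parallel gripper is mounted at the origin on the work surface; the furniture and walls round the work are solid. World frame = base frame: x ahead of the robot, y to its left, z up, the work surface at z = 0. Lengths are in m, angles in rad, forces in N, time in s.
With the tool pointing down it reaches from about 0.35 to 0.9 m from the base axis. Payload 8.1 kg.
Tool frame: the origin (TCP) lies at the very end of the fingers, on their centre line; the grasp point (between the pads) lies 19 mm behind it; z points along the fingers, y is the line along which they close (so a half turn about z gives the same grasp; the last joint's range is limited). The gripper opens to 92 mm and grips with 3 to 60 N. Pads are 19 mm wide; open, the fingers measure 130 mm over their backs; the gripper's body (75 mm by 190 mm) begins 47 mm behind the grasp point.
Start: joints at [1.089, 0.434, 0.025, 1.573, -0.012, 1.134, -0.075], TCP at [0.231, -0.581, 0.227] pointing down, gripper open.
Joint ranges: [-2.62, 2.62], [-0.44, 2.09], [-1.27, 1.32], [0.08, 2.57], [-1.32, 4.46], [0.12, 2], [-2.74, 2.74]. Speed limits (rad/s): [2.22, 2.22, 3.01, 3.01, 3.14, 3.14, 3.14].

INTERFACE

Orientations are given as a rotation vector (axis times angle).
In Python, from cell import arm gives the robot as it stands.
- The arm moves only by the tool jog_arm, never from a script. Its argument "rows" is a list of rows, each a list of 3 entries, a list of its own where there are three numbers: the shift along the world's x, y, z in cm, then the turn, a rotation vector about the world's x, y, z in degrees, then the opening, from 0 (shut) to 1 (fully open). A call has 1 to 8 rows; each row is the pose to reach, as a shift and turn from the pose commanded when the call began; what a row does not reach only later rows make up. A row lasts 1/8 s, in which the tool goes at most 62.5 mm and 10.7 degrees, less where a joint would pass 70% of its speed; a pose out of reach is approached as far as the arm can. A call with a gripper value outside its range is refused whole. The fingers move at their own pace and stop on an object; "newtons" is the grip in N (left out, the last holds). Time passes only in rows, so rows that repeat a pose let the fingers close. It gives the time, the measured TCP pose, the force, the opening and the grip force at its end, in the units of the state.
- arm.observe(): the state, without advancing time (a new reading comes with each control period).
- arm.get_image(name): name is "scene" or "top" or "wrist"; returns a dict with "img" (480x640x3 uint8, red, green, blue), "depth" (480x640 float32, m along the optical axis (not along the pixel's ray), 0 where there is no reading), "fx", "fy", "cx", "cy" (pixels), "dist_coeffs" ([k1, k2, p1, p2, k3] as OpenCV has them; the pictures are not rectified), "rvec" (rotation vector, rad) and "tvec" (3), from world to camera coordinates, as OpenCV has them; the wrist camera has in their place "mount" (4x4, takes a point from camera to tool coordinates, whose origin is the TCP and whose axes are the flange's). Camera axes: x right, y down, z forward; pixel columns grow to the right and rows downward; lengths in m; the calibration is good to about 2 mm. A picture is of the moment at which its call begins: read the wrist's pose just before it.
- arm.sign_off(): hands the job in; it is judged then, once.
The state is a dict: "clock": time; "joints": joint angles; "dq": joint speeds; "joint_efforts": joint torques, N m; "position": TCP position; "ee_rot": TCP orientation; "force": force on the tool from outside, world axes, zero at the start; "ft_torque": the same for the moment, N m; "width": opening from 0.0 (shut) to 1.0 (fully open); "gripper_force": force on a finger pad.
Only numpy, scipy, OpenCV 4.12 (cv2) and the standard library are available. Lean on these libraries where they do the work, as an engineer would, in place of code of your own. Each camera call takes 0.05 s, during which the arm holds its last target. There are 200 camera calls.

## Working session

There is one attempt and no reset: what is moved stays moved. The work goes in short steps, Python scripts to look and compute and a tool call to move; the robot and the scene stay as the last step left them, time stands still between calls to the robot, and variables do not carry over. Pictures are saved under pics/ and viewed, at most 17 in all, crops included, and the job is handed in when it is done.

Besides the shell and the picture viewer there is one more tool, called after "Emit:" by a JSON object that holds its "api" and its "payload". jog_arm: Moves the arm, as the interface text tells. Its arguments: {"type":"object","properties":{"rows":{"type":"array","items":{"type":"array"}},"newtons":{"type":"number"}},"required":["rows"]}

```bash
mkdir -p pics; ls
cat > h.py <<'E'
import numpy as np, cv2, pickle
from scipy.spatial.transform import Rotation as R
from cell import arm
def grab(name, save=None):
    s=arm.observe(); d=arm.get_image(name); d['state']=s
    if save:
        cv2.imwrite(f'pics/{save}.png', d['img'][:,:,::-1]); pickle.dump(d,open(f'pics/{save}.pkl','wb'))
    return d
def load(n): return pickle.load(open(f'pics/{n}.pkl','rb'))
def K(d): return np.array([[d['fx'],0,d['cx']],[0,d['fy'],d['cy']],[0,0,1.]])
def cam2world(d):
    if 'mount' in d:
        T=np.eye(4);T[:3,:3]=R.from_rotvec(d['state']['ee_rot']).as_matrix();T[:3,3]=d['state']['position'];return T@np.array(d['mount'])
    T=np.eye(4);T[:3,:3]=R.from_rotvec(np.ravel(d['rvec'])).as_matrix();T[:3,3]=np.ravel(d['tvec']);return np.linalg.inv(T)
def rays(d,uv):
    n=cv2.undistortPoints(np.array(uv,float).reshape(-1,1,2),K(d),np.array(d['dist_coeffs'],float))[:,0]
    return np.c_[n,np.ones(len(n))]
def pt(d,uv):  # by depth
    z=[d['depth'][int(round(v)),int(round(u))] for u,v in uv]; T=cam2world(d)
    return (rays(d,uv)*np.array(z)[:,None])@T[:3,:3].T+T[:3,3]
def onz(d,uv,z):  # ray meets height z
    T=cam2world(d); r=rays(d,uv)@T[:3,:3].T
    return T[:3,3]+r*((z-T[2,3])/r[:,2])[:,None]
E
python3 - <<'E'
from h import *
for n in('scene','top'): d=grab(n,n+'0'); print(n,cam2world(d).round(3).tolist(),d['fx'])
s=arm.observe();print({k:np.round(v,3).tolist() for k,v in s.items()})
E
```

```text
pics
scene [[-0.726, -0.476, 0.496, -0.238], [-0.688, 0.504, -0.523, 0.795], [-0.001, -0.721, -0.693, 1.116], [0.0, 0.0, 0.0, 1.0]] 599.2024396430702
top [[-0.02, -0.983, 0.183, 0.268], [-1.0, 0.018, -0.008, -0.016], [0.005, -0.183, -0.983, 1.437], [0.0, 0.0, 0.0, 1.0]] 551.8652938986644
{'clock': 0.1, 'joints': [1.089, 0.435, 0.025, 1.574, -0.012, 1.134, -0.075], 'dq': [-0.0, -0.002, -0.001, -0.002, 0.001, -0.001, -0.0], 'joint_efforts': [0.003, -66.912, 0.988, -31.515, -0.061, 0.037, 0.0], 'position': [0.231, -0.58, 0.226], 'ee_rot': [-3.084, -0.591, 0.001], 'force': [0.177, -0.58, 0.257], 'ft_torque': [-0.007, 0.006, -0.007], 'gripper_force': 0.0, 'width': 0.997}
```

View pics/top0.png

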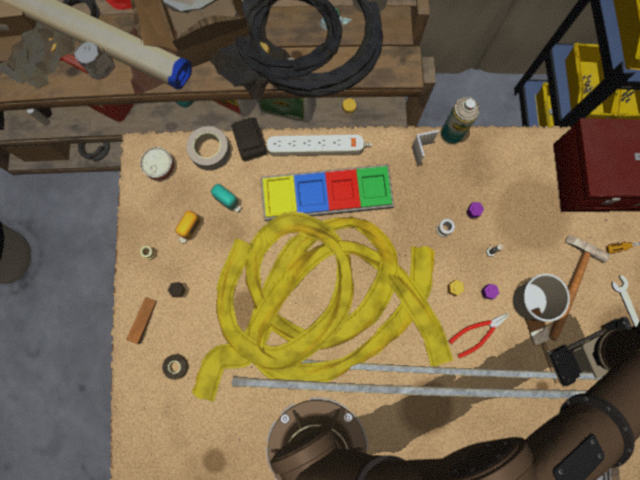

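View pics/scene0.png

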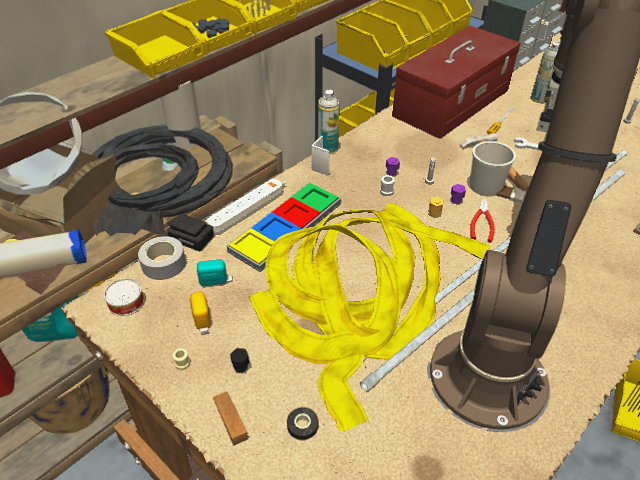

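Top view: grey coupling (447,227), bolt (495,250), brass plug (456,288) with purple look-alikes at (490,291) and (476,210). The yellow tape is at (187,223) with a turquoise look-alike at (225,196). The black plug is at (177,290) and the yellowish coupling at (148,252), both to be left. Inserts, left to right: yellow (279,195), blue (311,192), red (343,189), green (375,187). I'll check these choices in a close crop and measure them.

Run:
```python
from h import *
d=load('top0'); T=cam2world(d)
vv,uu=np.mgrid[0:480,0:640]; uv=np.c_[uu.ravel(),vv.ravel()]
P=((rays(d,uv)*d['depth'].ravel()[:,None])@T[:3,:3].T+T[:3,3]).reshape(480,640,3)
for n,(u,v),r,zt in [('coup',(447,227),14,.035),('bolt',(495,250),14,.03),('bolt_top',(495,250),14,.07),('brass',(456,288),14,.035),('tape',(187,223),22,.05),('black',(177,290),14,.035),('ycoup',(148,252),12,.028),('purple1',(490,291),12,.035),('purple2',(476,210),12,.035),('turq',(225,196),20,.05)]:
    q=P[v-r:v+r,u-r:u+r].reshape(-1,3); q=q[q[:,2]>zt]
    if len(q)<3: print(n,len(q)); continue
    print(n,len(q),'mid',((q.min(0)+q.max(0))/2).round(3),'ext',np.ptp(q,0).round(3),'zmax',q[:,2].max().round(3), cv2.minAreaRect((q[:,:2]*1000).astype(np.float32)))
hsv=cv2.cvtColor(d['img'],cv2.COLOR_RGB2HSV)
for n,(u,v) in dict(yellow=(279,195),blue=(311,192),red=(343,189),green=(375,187)).items():
    h0=int(hsv[v,u,0]); q=np.zeros((480,640),bool)
    q[160:225,255:400]=(abs(hsv[160:225,255:400,0].astype(int)-h0)<8)&(hsv[160:225,255:400,1]>120)
    q&=(abs(uu-u)<22)&(abs(vv-v)<25); p=P[q]; p=p[(p[:,2]>.021)&(p[:,2]<.032)]
    print(n,len(p),cv2.minAreaRect((p[:,:2]*1000).astype(np.float32)),np.median(p[:,2]).round(3))
q=P[210:400,195:455].reshape(-1,3); print('strap zmax',np.percentile(q[:,2],[50,90,99,100]))
im=d['img'][:,:,::-1]
a=cv2.resize(im[195:310,420:520],(400,460),interpolation=2); b=cv2.resize(im[180:295,130:230],(400,460),interpolation=2)
cv2.imwrite('pics/crop0.png',np.hstack([b,a]))
```

```text
coup 128 mid [ 0.423 -0.193  0.736] ext [0.309 0.353 1.401] zmax 1.437 ((415.302734375, -195.00648498535156), (38.50663757324219, 461.9754333496094), 42.869483947753906)
bolt 82 mid [ 0.384 -0.249  0.733] ext [0.232 0.465 1.407] zmax 1.437 ((379.1544494628906, -250.90020751953125), (15.986160278320312, 518.6809692382812), 27.065162658691406)
bolt_top 48 mid [ 0.384 -0.249  0.754] ext [0.232 0.465 1.366] zmax 1.437 ((386.0584716796875, -247.49264526367188), (15.661128997802734, 518.6586303710938), 25.27054214477539)
brass 194 mid [ 0.342 -0.201  0.736] ext [0.148 0.37  1.401] zmax 1.437 ((328.2432861328125, -204.48416137695312), (37.66822814941406, 393.173828125), 23.151033401489258)
tape 345 mid [0.437 0.167 0.744] ext [0.338 0.367 1.386] zmax 1.437 ((440.98248291015625, 150.31668090820312), (475.0201416015625, 68.90515899658203), 52.228675842285156)
black 197 mid [0.405 0.35  0.045] ext [0.038 0.043 0.018] zmax 0.054 ((405.468505859375, 350.4148864746094), (36.96971130371094, 42.96688461303711), 6.630414962768555)
ycoup 93 mid [0.396 0.216 0.733] ext [0.255 0.466 1.408] zmax 1.437 (
[... 435 characters left out ...]
686035156)
turq 345 mid [0.472 0.122 0.744] ext [0.408 0.277 1.386] zmax 1.437 ((479.0213623046875, 105.88676452636719), (484.82080078125, 48.50013732910156), 35.82137680053711)
yellow 339 ((651.6058349609375, 85.10905456542969), (106.006591796875, 81.97517395019531), 4.83256721496582) 0.026
blue 554 ((658.3053588867188, 0.6377487182617188), (104.75067138671875, 79.62611389160156), 5.0541887283325195) 0.026
red 716 ((665.8147583007812, -83.85948181152344), (105.36842346191406, 78.91675567626953), 5.0572028160095215) 0.026
green 645 ((672.2724609375, -167.00997924804688), (104.76850128173828, 80.65838623046875), 4.604442596435547) 0.027
strap zmax [0.01414082 0.07028499 0.09938524 1.43671997]
```

View pics/crop0.png

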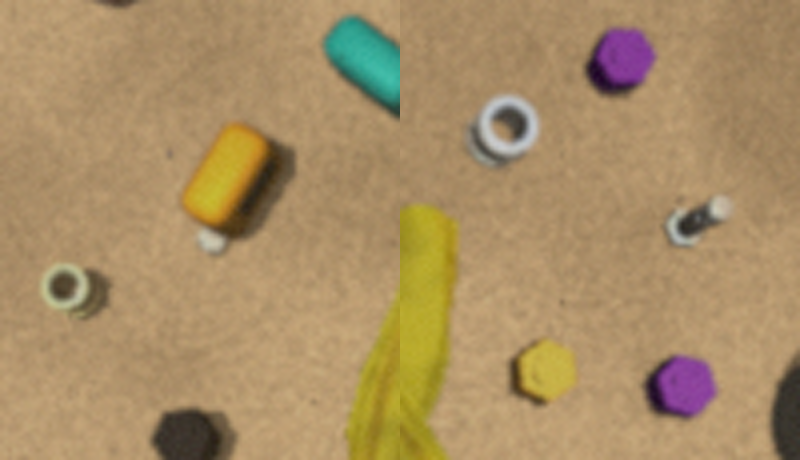

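The crop confirms the choices: gold plug at crop (545,370), ring coupling (507,127), bolt (700,222), yellow tape with its hook at lower left (212,240). I'll refine these after dropping the zero-depth pixels.

Run:
```python
from h import *
d=load('top0'); T=cam2world(d)
vv,uu=np.mgrid[0:480,0:640]; uv=np.c_[uu.ravel(),vv.ravel()]
P=((rays(d,uv)*d['depth'].ravel()[:,None])@T[:3,:3].T+T[:3,3]).reshape(480,640,3)
for n,(u,v),r,zt in [('coup',(447,227),14,.043),('bolt_top',(495,250),14,.075),('brass',(456,288),14,.043),('tape',(187,223),22,.058),('black',(177,290),14,.043),('ycoup',(148,252),12,.033),('purple1',(490,291),12,.043),('purple2',(476,210),12,.043),('turq',(225,196),20,.058)]:
    q=P[v-r:v+r,u-r:u+r].reshape(-1,3); q=q[(q[:,2]>zt)&(q[:,2]<.12)]
    h=cv2.convexHull((q[:,:2]*1000).astype(np.float32)); c,(w,hh),a=cv2.minAreaRect(h)
    print(n,len(q),'mid',((q.min(0)+q.max(0))/2).round(3),'z',np.median(q[:,2]).round(3),'rect',np.round(c),round(w),round(hh),round(a,1))
b=P[195:455,195:470]
for n,u,v in [('strap end',422,255),('strap@440',440,345),('cup rim',525,290)]: print(n,P[v,u].round(3))
q=P[(P[...,2]<.5)&(P[...,2]>.1)&(P[...,0]>.2)&(P[...,0]<.75)&(abs(P[...,1])<.45)];print('tall',len(q),q[:5].round(2).tolist())
```

```text
coup 105 mid [ 0.558 -0.351  0.049] z 0.049 rect [ 558. -351.] 39 37 3.4
bolt_top 40 mid [ 0.493 -0.474  0.083] z 0.086 rect [ 493. -473.] 16 15 89.4
brass 172 mid [ 0.397 -0.367  0.051] z 0.049 rect [ 397. -367.] 39 38 88.3
tape 295 mid [0.573 0.324 0.067] z 0.064 rect [575. 324.] 36 66 60.8
black 177 mid [0.406 0.35  0.049] z 0.047 rect [405. 350.] 37 40 61.2
ycoup 79 mid [0.507 0.433 0.039] z 0.037 rect [507. 433.] 32 32 34.2
purple1 166 mid [ 0.385 -0.455  0.05 ] z 0.049 rect [ 385. -455.] 38 35 78.4
purple2 148 mid [ 0.6   -0.432  0.05 ] z 0.049 rect [ 601. -431.] 35 37 61.0
turq 310 mid [0.648 0.228 0.066] z 0.064 rect [648. 228.] 68 36 54.3
strap end [ 0.486 -0.287  0.018]
strap@440 [ 0.252 -0.324  0.011]
cup rim [ 0.379 -0.519  0.12 ]
tall 252 [[0.53, -0.0, 0.1], [0.52, -0.01, 0.1], [0.52, -0.01, 0.1], [0.52, -0.01, 0.1], [0.52, -0.01, 0.1]]
```

Emit:
{"api": "jog_arm", "payload": {"rows": [[[16.6,21.3,0],[0,0,68],1],[[16.6,21.3,0],[0,0,68],1],[[16.6,21.3,0],[0,0,68],1],[[16.6,21.3,0],[0,0,68],1],[[16.6,21.3,0],[0,0,68],0.75],[[16.6,21.3,0],[0,0,68],0.75],[[16.6,21.3,0],[0,0,68],0.75],[[16.6,21.3,0],[0,0,68],0.75]], "newtons": 25}}

```text
clock: 1.1
position: [0.3969, -0.3676, 0.2264]
ee_rot: [-2.228, -2.214, -0.0]
force: [0.4, 0.4, -0.1]
width: 0.75
gripper_force: 0.0
```

Run:
```python
from h import *
d=grab('wrist','w1'); s=d['state']; print(s['position'],R.from_rotvec(s['ee_rot']).as_matrix()[:,1].round(3),s['clock'],s['width'])
T=cam2world(d)
vv,uu=np.mgrid[0:480,0:640]; uv=np.c_[uu.ravel(),vv.ravel()]
P=((rays(d,uv)*d['depth'].ravel()[:,None])@T[:3,:3].T+T[:3,3])
m=(P[:,2]>.043)&(P[:,2]<.056)&(np.hypot(P[:,0]-.397,P[:,1]+.367)<.035)
q=P[m]; print(len(q),((q.min(0)+q.max(0))/2).round(4),np.median(q[:,2]))
for a in range(0,60,4):
    n=np.deg2rad(a); w=[np.ptp(q[:,:2]@[np.cos(n+k*np.pi/3),np.sin(n+k*np.pi/3)]) for k in range(3)]; print(a,np.round(np.array(w)*1000,1))
```

```text
[ 0.39685715 -0.36762217  0.22642086] [ 1.    -0.006 -0.   ] 1.1 0.7503116444881287
1198 [ 0.397  -0.3636  0.0469] 0.047884443479857985
0 [39.6 40.6 40.8]
4 [39.8 40.6 40.8]
8 [39.8 40.3 40.6]
12 [39.7 40.  40.3]
16 [39.4 39.6 39.8]
20 [38.9 39.  39.1]
24 [38.2 38.2 38.3]
28 [37.3 37.5 37.2]
32 [36.3 36.8 36.1]
36 [37.  36.8 36.6]
40 [37.8 37.9 37.4]
44 [38.8 38.9 38.1]
48 [39.5 39.6 38.7]
52 [40.1 40.1 39.2]
56 [40.4 40.6 39.4]
```

View pics/w1.png

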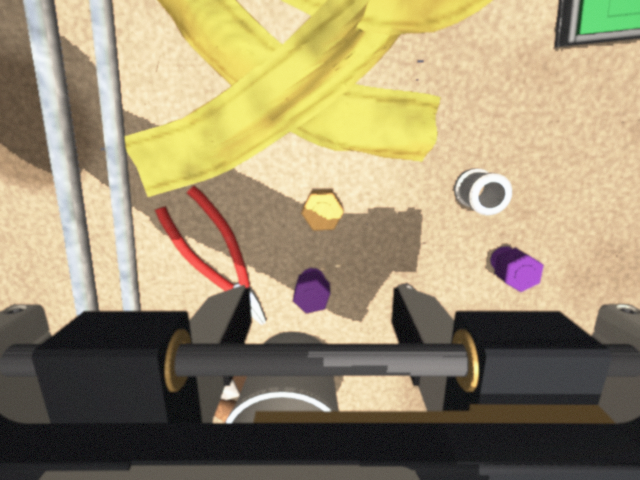

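Wrist view: brass plug at (322,210), purple plug (312,290), coupling (485,192), pliers by (243,280). The hex flats face 33°, 36 mm across as specified. I'll grasp along 33°.

Emit:
{"api": "jog_arm", "payload": {"rows": [[[0,0.2,-6],[0,0,11],0.65],[[0,0.2,-11],[0,0,22],0.65],[[0,0.2,-15],[0,0,33],0.65],[[0,0.2,-18.5],[0,0,33],0.65],[[0,0.2,-20.6],[0,0,33],0.65],[[0,0.2,-20.6],[0,0,33],0.65],[[0,0.2,-20.6],[0,0,33],0.2],[[0,0.2,-20.6],[0,0,33],0.2]], "newtons": 25}}

```text
clock: 2.15
position: [0.3978, -0.3662, 0.0219]
ee_rot: [1.506, 2.755, -0.001]
force: [-0.5, -0.4, -0.4]
width: 0.483
gripper_force: 0.0
```

Emit:
{"api": "jog_arm", "payload": {"rows": [[[0,0,0],[0,0,0],0.2],[[0,0,0],[0,0,0],0.2],[[0,0,3],[0,0,0],0.2],[[0,0,9],[0,0,0],0.2],[[0,0,15],[0,0,0],0.2]]}}

```text
clock: 2.78
position: [0.3966, -0.3653, 0.1724]
ee_rot: [-1.506, -2.756, -0.001]
force: [-0.7, -1.4, -1.7]
width: 0.443
gripper_force: 25.0
```

Run:
```python
from h import *
d=grab('wrist','w2'); cv2.imwrite('pics/w2c.png',cv2.resize(d['img'][230:430,200:440,::-1],(720,600)))
```

```text
(no output)
```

View pics/w2c.png

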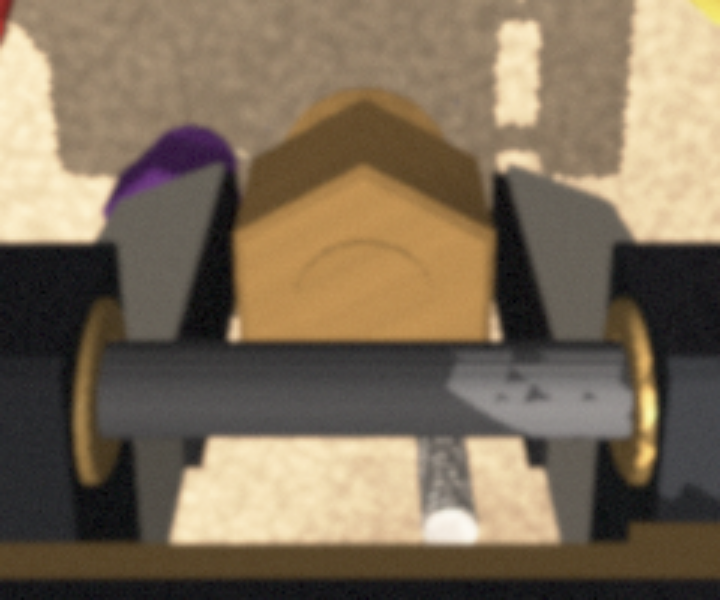

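Gripped square on the flats and upright. Next, to the green pocket.

Emit:
{"api": "jog_arm", "payload": {"rows": [[[27.6,19.8,3],[0,0,0],0.2],[[27.6,19.8,3],[0,0,0],0.2],[[27.6,19.8,3],[0,0,0],0.2],[[27.6,19.8,3],[0,0,0],0.2],[[27.6,19.8,0],[0,0,0],0.2],[[27.6,19.8,-5],[0,0,0],0.2],[[27.6,19.8,-10],[0,0,0],0.2],[[27.6,19.8,-10],[0,0,0],0.2]]}}

```text
clock: 3.82
position: [0.6696, -0.1672, 0.0661]
ee_rot: [-1.501, -2.75, 0.005]
force: [-0.0, -0.1, -0.9]
width: 0.444
gripper_force: 25.0
```

Run:
```python
from h import *
d=grab('top','t3'); print(d['state']['position'],d['state']['clock'])
d=grab('scene','s3'); cv2.imwrite('pics/s3c.png',cv2.resize(d['img'][130:280,210:410,::-1],(800,600)))
```

```text
[ 0.66955686 -0.16724554  0.06613302] 3.825
```

View pics/s3c.png

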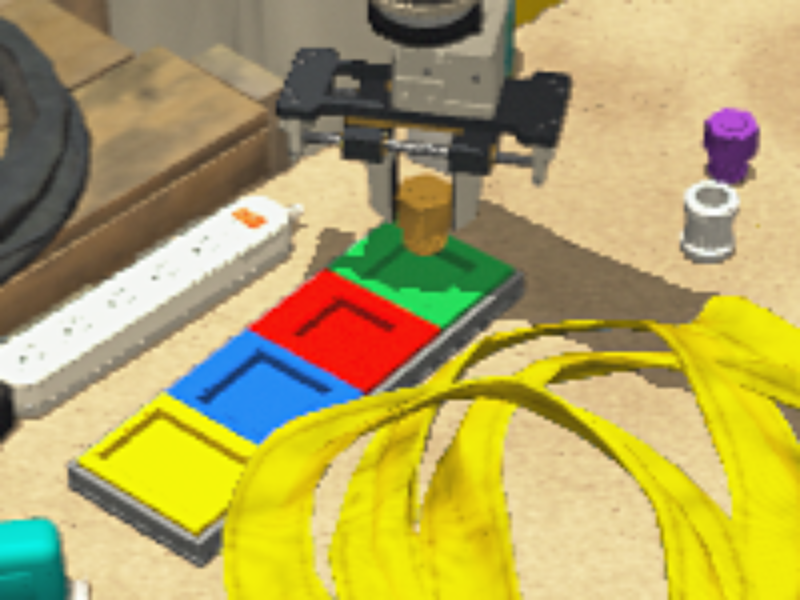

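Plug is centred above the green pocket at crop (425,240). Lower, release and retreat.

Emit:
{"api": "jog_arm", "payload": {"rows": [[[0.1,0,-2],[0,0,0],0.2],[[0.1,0,-3],[0,0,0],0.2],[[0.1,0,-3.5],[0,0,0],0.2],[[0.1,0,-3.5],[0,0,0],0.2],[[0.1,0,-3.5],[0,0,0],0.2]]}}

```text
clock: 4.55
position: [0.6743, -0.1677, 0.036]
ee_rot: [1.506, 2.757, 0.0]
force: [-0.4, -0.1, 1.3]
width: 0.443
gripper_force: 25.0
```

Emit:
{"api": "jog_arm", "payload": {"rows": [[[0,0,0],[0,0,0],0.65],[[0,0,0],[0,0,0],0.65],[[0,0,0],[0,0,0],0.65],[[0,0,4],[0,0,0],0.65],[[0,0,10],[0,0,0],0.65],[[0,0,14],[0,0,0],0.65]]}}

```text
clock: 5.3
position: [0.6749, -0.1676, 0.1788]
ee_rot: [1.505, 2.755, 0.002]
force: [0.5, 0.4, 0.4]
width: 0.648
gripper_force: 0.0
```

Emit:
{"api": "jog_arm", "payload": {"rows": [[[-11.7,-18.3,0],[0,0,0],0.65],[[-11.7,-18.3,0],[0,0,0],0.65],[[-11.7,-18.3,0],[0,0,0],0.65],[[-11.7,-18.3,0],[0,0,0],0.65],[[-11.7,-18.3,0],[0,0,0],0.65]]}}

```text
clock: 5.92
position: [0.5548, -0.3544, 0.1756]
ee_rot: [-1.514, -2.753, 0.003]
force: [0.2, -0.2, 0.2]
width: 0.65
gripper_force: 0.0
```

```bash
cat >> h.py <<'E'
def cloud(d):
    T=cam2world(d); vv,uu=np.mgrid[0:480,0:640]; z=d['depth'].ravel(); k=z>0
    return (rays(d,np.c_[uu.ravel(),vv.ravel()])*z[:,None])[k]@T[:3,:3].T+T[:3,3]
def blob(d,x,y,r,z0,z1):
    P=cloud(d); q=P[(P[:,2]>z0)&(P[:,2]<z1)&(np.hypot(P[:,0]-x,P[:,1]-y)<r)]
    return len(q),((q.min(0)+q.max(0))/2).round(4),np.ptp(q,0).round(3),cv2.minAreaRect((q[:,:2]*1000).astype(np.float32))
E
python3 - <<'E'
from h import *
w=load('w1'); print(blob(w,.558,-.351,.035,.043,.056))
d=grab('wrist','w4'); print(d['state']['position'],blob(d,.558,-.351,.035,.043,.056), blob(d,.493,-.473,.03,.078,.095))
t=grab('top','t4'); print(blob(t,.672,-.167,.035,.055,.075))
cv2.imwrite('pics/t4c.png',cv2.resize(t['img'][150:300,250:450,::-1],(800,600)))
E
```

```text
(910, array([ 0.5562, -0.3476,  0.0465]), array([0.04 , 0.039, 0.007]), ((555.9880981445312, -347.68927001953125), (39.35943603515625, 39.82625198364258), 46.390113830566406))Traceback (most recent call last):
  File "<stdin>", line 3, in <module>
  File "h.py", line 29, in blob
    return len(q),((q.min(0)+q.max(0))/2).round(4),np.ptp(q,0).round(3),cv2.minAreaRect((q[:,:2]*1000).astype(np.float32))
                    ~~~~~^^^
    return umr_minimum(a, axis, None, out, keepdims, initial, where)
ValueError: zero-size array to reduction operation minimum which has no identity
```

```bash
sed -i 's/    return len(q),/    if len(q)<5: return len(q)\n    return len(q),/' h.py
python3 - <<'E'
from h import *
w=load('w1'); print(blob(w,.493,-.473,.03,.078,.095))
d=load('w4'); print(d['state']['position'],blob(d,.558,-.351,.035,.043,.056), blob(d,.493,-.473,.03,.078,.095))
t=grab('top','t4'); print(t['state']['position'],blob(t,.672,-.167,.035,.055,.075))
E
```

```text
0
[ 0.55480639 -0.35440397  0.17559115] (1086, array([ 0.5564, -0.3477,  0.0466]), array([0.04 , 0.04 , 0.007]), ((556.37841796875, -347.3111267089844), (39.1736946105957, 39.31691360473633), 32.756412506103516)) 0
[ 0.55640016 -0.35179383  0.17575124] (174, array([ 0.6726, -0.1688,  0.0637]), array([0.039, 0.037, 0.017]), ((672.4276733398438, -167.8147430419922), (38.77031707763672, 36.874271392822266), 7.180266380310059))
```

Brass plug sits at the green centre, with its top at 62 mm. Now the coupling at (0.556,-0.349).

Emit:
{"api": "jog_arm", "payload": {"rows": [[[0,0.2,-6],[0,0,0],0.65],[[0,0.2,-10],[0,0,0],0.65],[[0,0.2,-13.5],[0,0,0],0.65],[[0,0.2,-15.5],[0,0,0],0.65],[[0,0.2,-15.5],[0,0,0],0.65],[[0,0.2,-15.5],[0,0,0],0.2],[[0,0.2,-15.5],[0,0,0],0.2],[[0,0.2,-15.5],[0,0,0],0.2]]}}

```text
clock: 7.02
position: [0.5579, -0.3491, 0.0221]
ee_rot: [1.505, 2.755, 0.0]
force: [-0.8, 0.3, 5.2]
width: 0.43
gripper_force: 25.0
```

Emit:
{"api": "jog_arm", "payload": {"rows": [[[0,0,0],[0,0,0],0.2],[[0,0,0],[0,0,0],0.2],[[0,0,3],[0,0,0],0.2],[[0,0,9],[0,0,0],0.2],[[0,0,15],[0,0,0],0.2],[[0,0,15],[0,0,0],0.2]]}}

```text
clock: 7.78
position: [0.56, -0.3497, 0.1766]
ee_rot: [1.502, 2.748, 0.0]
force: [1.1, 0.6, -0.8]
width: 0.428
gripper_force: 25.0
```

Run:
```python
from h import *
d=grab('wrist','w5'); print(d['state']['position'],d['state']['width']); cv2.imwrite('pics/w5c.png',cv2.resize(d['img'][230:430,200:440,::-1],(720,600)))
```

```text
[ 0.56003035 -0.34972108  0.17664289] 0.4280387933113702
```

View pics/w5c.png

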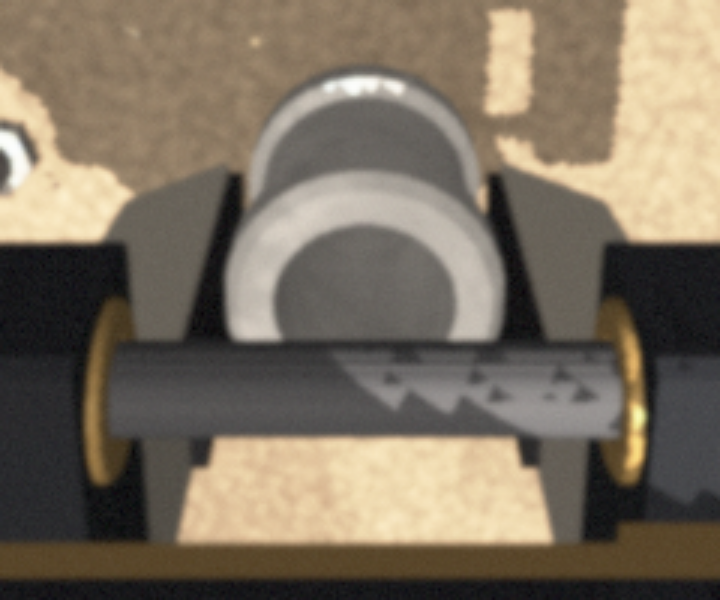

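Coupling is held upright in the middle of the fingers. To the blue pocket.

Emit:
{"api": "jog_arm", "payload": {"rows": [[[10.1,35,2],[0,0,0],0.2],[[10.1,35,2],[0,0,0],0.2],[[10.1,35,2],[0,0,0],0.2],[[10.1,35,2],[0,0,0],0.2],[[10.1,35,2],[0,0,0],0.2],[[10.1,35,0],[0,0,0],0.2],[[10.1,35,-4],[0,0,0],0.2],[[10.1,35,-8],[0,0,0],0.2]]}}

```text
clock: 8.82
position: [0.657, 0.0021, 0.0879]
ee_rot: [-1.503, -2.757, 0.002]
force: [0.9, -0.5, -0.9]
width: 0.427
gripper_force: 25.0
```

Emit:
{"api": "jog_arm", "payload": {"rows": [[[0,0,-2],[0,0,0],0.2],[[0,0,-4],[0,0,0],0.2],[[0,0,-5],[0,0,0],0.2],[[0,0,-5.4],[0,0,0],0.2],[[0,0,-5.4],[0,0,0],0.2],[[0,0,-5.4],[0,0,0],0.2]]}}

```text
clock: 9.57
position: [0.6587, 0.0013, 0.0377]
ee_rot: [1.506, 2.756, 0.001]
force: [0.6, 0.4, -1.4]
width: 0.424
gripper_force: 25.0
```

Emit:
{"api": "jog_arm", "payload": {"rows": [[[0,0,-0.2],[0,0,0],0.2],[[0,0,-0.3],[0,0,0],0.2],[[0,0,-0.3],[0,0,0],0.2],[[0,0,-0.3],[0,0,0],0.65],[[0,0,-0.3],[0,0,0],0.65],[[0,0,-0.3],[0,0,0],0.65],[[0,0,4],[0,0,0],0.65],[[0,0,10],[0,0,0],0.65]]}}

```text
clock: 10.58
position: [0.6568, 0.001, 0.136]
ee_rot: [-1.504, -2.754, 0.003]
force: [0.8, -0.1, 0.5]
width: 0.651
gripper_force: 0.0
```

Emit:
{"api": "jog_arm", "payload": {"rows": [[[-9,-33,8],[0,0,0],0.65],[[-9,-33,8],[0,0,0],0.65],[[-9,-33,8],[0,0,0],0.65],[[-9,-33,8],[0,0,0],0.65],[[-9,-33,8],[0,0,0],0.65],[[-9,-33,8],[0,0,0],0.65],[[-9,-33,8],[0,0,0],0.65]]}}

```text
clock: 11.45
position: [0.5665, -0.3336, 0.2169]
ee_rot: [1.515, 2.751, -0.003]
force: [0.6, 0.5, -0.1]
width: 0.652
gripper_force: 0.0
```

Run:
```python
from h import *
d=grab('wrist','w6'); print(d['state']['position'],d['state']['width']); 
t=grab('top','t6'); print(blob(t,.658,0,.035,.055,.075),blob(t,.672,-.167,.035,.055,.075),blob(t,.493,-.473,.03,.078,.095))
for z in((.005,.012),(.03,.07),(.078,.095)): print(blob(d,.493,-.473,.04,*z))
cv2.imwrite('pics/j6.png',np.hstack([cv2.resize(d['img'],(400,300)),cv2.resize(t['img'][150:300,250:450],(400,300))])[:,:,::-1])
```

```text
[ 0.56645224 -0.33364725  0.21693371] 0.6519534470177715
(121, array([0.6574, 0.0009, 0.0629]), array([0.039, 0.039, 0.016]), ((657.3777465820312, 0.9255523681640625), (38.691200256347656, 38.808528900146484), 89.21648406982422)) (171, array([ 0.674 , -0.1688,  0.0633]), array([0.04 , 0.037, 0.016]), ((673.9354248046875, -167.59307861328125), (39.83948516845703, 36.587806701660156), 6.697971343994141)) 0
(207, array([ 0.4928, -0.4688,  0.0085]), array([0.024, 0.022, 0.007]), ((493.1382141113281, -468.27740478515625), (20.783023834228516, 23.294160842895508), 82.65936279296875))
(358, array([ 0.4926, -0.4675,  0.05  ]), array([0.016, 0.01 , 0.04 ]), ((492.897705078125, -467.2684326171875), (8.997418403625488, 16.412935256958008), 85.46829223632812))
(154, array([ 0.492 , -0.4682,  0.0826]), array([0.015, 0.01 , 0.009]), ((490.8319091796875, -467.0051574707031), (16.02715492248535, 7.3180131912231445), 21.339561462402344))
```

View pics/j6.png

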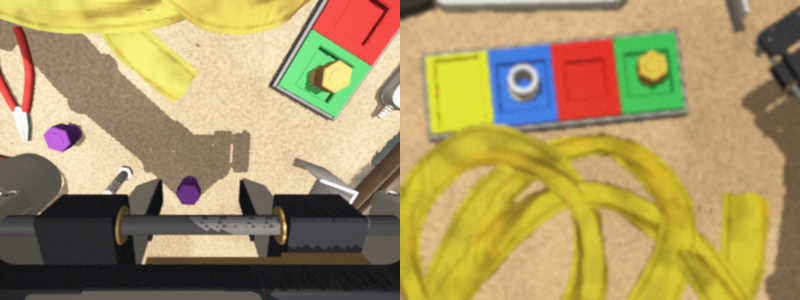

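Coupling is seated in blue and brass in green, tops at 62 mm. The bolt is at (0.4925,-0.471). I'll grasp along about -30° to keep the gripper body off the cup.

Emit:
{"api": "jog_arm", "payload": {"rows": [[[-7.4,-13.8,0],[0,0,-63],0.5],[[-7.4,-13.8,0],[0,0,-63],0.5],[[-7.4,-13.8,0],[0,0,-63],0.5],[[-7.4,-13.8,0],[0,0,-63],0.5],[[-7.4,-13.8,0],[0,0,-63],0.5],[[-7.4,-13.8,-2],[0,0,-63],0.5],[[-7.4,-13.8,-6],[0,0,-63],0.5],[[-7.4,-13.8,-8],[0,0,-63],0.5]]}}

```text
clock: 12.55
position: [0.4946, -0.4637, 0.1342]
ee_rot: [-2.719, -1.566, 0.0]
force: [-0.3, 0.0, 0.2]
width: 0.5
gripper_force: 0.0
```

Run:
```python
from h import *
d=grab('wrist','w7'); print(d['state']['position'],d['state']['width'],R.from_rotvec(d['state']['ee_rot']).as_matrix()[:,1].round(3)); 
for z in((.005,.012),(.03,.07),(.078,.095)): print(blob(d,.493,-.473,.04,*z))
cv2.imwrite('pics/w7c.png',cv2.resize(d['img'][180:430,160:480,::-1],(640,500)))
```

```text
[ 0.49462537 -0.46367231  0.13417646] 0.4996643209283599 [ 0.865 -0.502 -0.003]
(327, array([ 0.4931, -0.4703,  0.0085]), array([0.024, 0.023, 0.007]), ((493.7712097167969, -469.23699951171875), (20.26036834716797, 25.475990295410156), 65.91168975830078))
(387, array([ 0.4935, -0.4695,  0.0499]), array([0.015, 0.012, 0.04 ]), ((495.0500793457031, -468.2821350097656), (7.913138389587402, 16.124980926513672), 60.41360855102539))
(541, array([ 0.4931, -0.4715,  0.0829]), array([0.016, 0.016, 0.01 ]), ((493.0758361816406, -471.4838562011719), (15.215240478515625, 15.420845985412598), 11.687864303588867))
```

View pics/w7c.png

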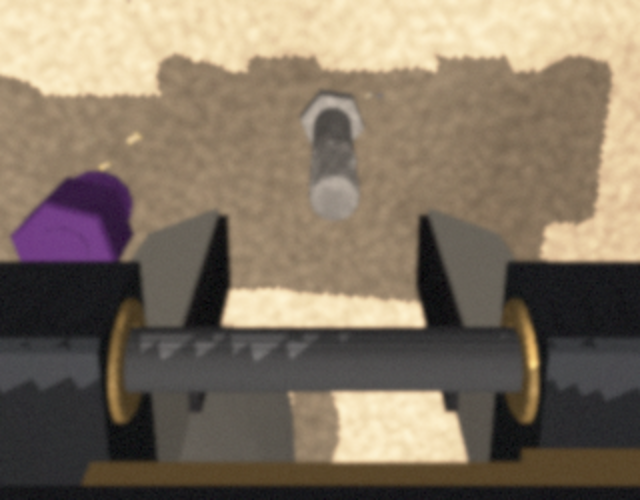

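Bolt head at (333,110), top at (333,197), centred between the fingers. The arm was still settling when read; commanded xy matches the bolt.

Emit:
{"api": "jog_arm", "payload": {"rows": [[[0,0,0],[0,0,0],0.5],[[0,0,-2],[0,0,0],0.5],[[0,0,-5],[0,0,0],0.5],[[0,0,-8],[0,0,0],0.5],[[0,0,-9.2],[0,0,0],0.5],[[0,0,-9.2],[0,0,0],0.5],[[0,0,-9.2],[0,0,0],0.05],[[0,0,-9.2],[0,0,0],0.05]]}}

```text
clock: 13.6
position: [0.4948, -0.4672, 0.0461]
ee_rot: [2.723, 1.563, 0.001]
force: [-1.0, -0.7, 0.3]
width: 0.332
gripper_force: 0.0
```

Emit:
{"api": "jog_arm", "payload": {"rows": [[[0,0,0],[0,0,0],0.05],[[0,0,0],[0,0,0],0.05],[[0,0,0],[0,0,0],0.05],[[0,0,0],[0,0,0],0.05]]}}

```text
clock: 14.1
position: [0.4943, -0.4669, 0.0452]
ee_rot: [2.724, 1.563, 0.0]
force: [-0.3, 1.1, 4.5]
width: 0.166
gripper_force: 25.0
```

Emit:
{"api": "jog_arm", "payload": {"rows": [[[0,0,4],[0,0,0],0.05],[[0,0,10],[0,0,0],0.05],[[0,0,16],[0,0,0],0.05],[[0,0,16],[0,0,0],0.05]]}}

```text
clock: 14.6
position: [0.4965, -0.4683, 0.2103]
ee_rot: [2.717, 1.559, 0.005]
force: [-0.1, -0.4, -2.3]
width: 0.166
gripper_force: 25.0
```

Run:
```python
from h import *
d=grab('wrist','w8'); print(d['state']['position'],d['state']['width']); 
cv2.imwrite('pics/w8c.png',cv2.resize(d['img'][180:430,160:480,::-1],(640,500)))
```

```text
[ 0.49645772 -0.46831291  0.21027746] 0.16555982143500544
```

View pics/w8c.png

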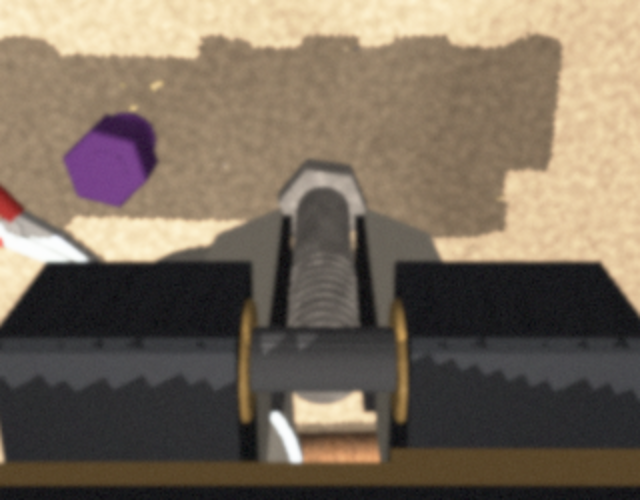

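Bolt held upright. To the red pocket.

Emit:
{"api": "jog_arm", "payload": {"rows": [[[17,38.9,0],[0,0,0],0.05],[[17,38.9,0],[0,0,0],0.05],[[17,38.9,0],[0,0,0],0.05],[[17,38.9,0],[0,0,0],0.05],[[17,38.9,0],[0,0,0],0.05],[[17,38.9,0],[0,0,0],0.05],[[17,38.9,0],[0,0,0],0.05],[[17,38.9,0],[0,0,0],0.05]]}}

```text
clock: 15.65
position: [0.6641, -0.0709, 0.2022]
ee_rot: [-2.714, -1.572, 0.001]
force: [0.0, -0.4, -1.4]
width: 0.168
gripper_force: 25.0
```

Emit:
{"api": "jog_arm", "payload": {"rows": [[[0,0,-5],[0,0,0],0.05],[[0,0,-10],[0,0,0],0.05],[[0,0,-12.5],[0,0,0],0.05],[[0,0,-13.5],[0,0,0],0.05],[[0,0,-13.5],[0,0,0],0.05],[[0,0,-13.5],[0,0,0],0.05]]}}

```text
clock: 16.4
position: [0.6649, -0.0779, 0.0709]
ee_rot: [2.724, 1.563, 0.002]
force: [-0.0, -0.2, -1.5]
width: 0.164
gripper_force: 25.0
```

Run:
```python
from h import *
d=grab('scene','s9');print(d['state']['position'],d['state']['force']); cv2.imwrite('pics/s9c.png',cv2.resize(d['img'][160:280,210:370,::-1],(800,600),interpolation=2))
```

```text
[ 0.66486884 -0.07788746  0.07092717] [-0.04536146 -0.23572964 -1.48082851]
```

View pics/s9c.png

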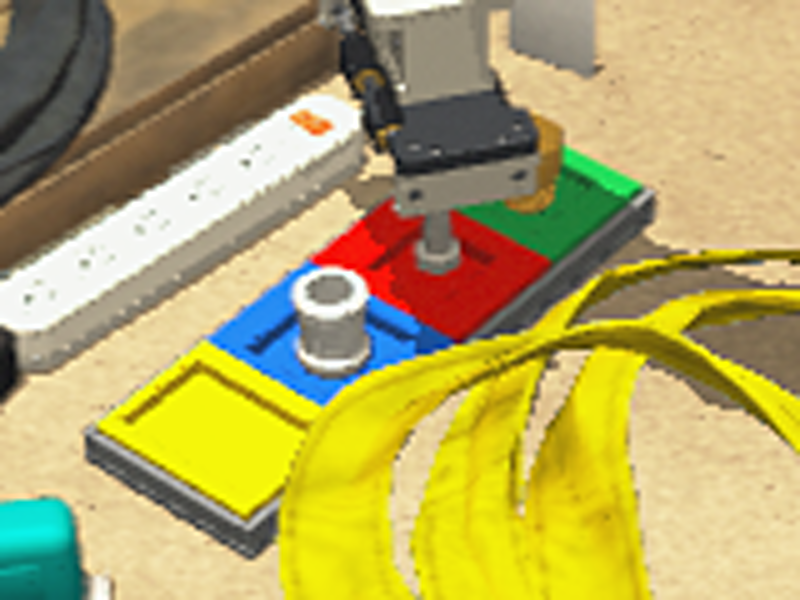

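Bolt is over the red pocket at (437,258). Lower and release.

Emit:
{"api": "jog_arm", "payload": {"rows": [[[0,0,-0.6],[0,0,0],0.05],[[0,0,-1.0],[0,0,0],0.05],[[0,0,-1.2],[0,0,0],0.05],[[0,0,-1.2],[0,0,0],0.05],[[0,0,-1.2],[0,0,0],0.05]]}}

```text
clock: 17.08
position: [0.6643, -0.0777, 0.0592]
ee_rot: [2.724, 1.563, 0.001]
force: [-4.9, 0.4, 11.4]
width: 0.167
gripper_force: 25.0
```

Emit:
{"api": "jog_arm", "payload": {"rows": [[[0,0,0.1],[0,0,0],0.05],[[0,0,0.1],[0,0,0],0.4],[[0,0,0.1],[0,0,0],0.4],[[0,0,0.1],[0,0,0],0.4],[[0,0,3],[0,0,0],0.4],[[0,0,9],[0,0,0],0.4],[[0,0,14],[0,0,0],0.4],[[0,0,14],[0,0,0],0.6]]}}

```text
clock: 18.08
position: [0.6668, -0.0776, 0.2027]
ee_rot: [2.721, 1.561, 0.011]
force: [0.0, 0.4, -0.7]
width: 0.465
gripper_force: 0.0
```

Run:
```python
from h import *
s=arm.observe();print(np.round(s['joints'],2),s['position'])
t=grab('top','t10'); print(t['state']['clock'],blob(t,.666,-.084,.035,.09,.115),blob(t,.573,.324,.06,.058,.075))
```

```text
[ 0.2   0.54 -0.25  1.47  0.14  1.14 -0.61] [ 0.66681516 -0.07757961  0.20273393]
18.075 0 (294, array([0.5744, 0.3239, 0.0661]), array([0.064, 0.054, 0.016]), ((574.56201171875, 323.9786682128906), (35.56899642944336, 65.69217681884766), 59.49520492553711))
```

Emit:
{"api": "jog_arm", "payload": {"rows": [[[-9.3,40.2,0],[0,0,91],0.6],[[-9.3,40.2,0],[0,0,91],0.6],[[-9.3,40.2,0],[0,0,91],0.6],[[-9.3,40.2,0],[0,0,91],0.6],[[-9.3,40.2,0],[0,0,91],0.6],[[-9.3,40.2,0],[0,0,91],0.6],[[-9.3,40.2,0],[0,0,91],0.6],[[-9.3,40.2,0],[0,0,91],0.6]]}}

```text
clock: 19.12
position: [0.568, 0.3286, 0.1961]
ee_rot: [-0.908, -3.004, -0.001]
force: [-0.6, -1.4, -0.7]
width: 0.601
gripper_force: 0.0
```

Emit:
{"api": "jog_arm", "payload": {"rows": [[[0,0,0],[0,0,4],0.6],[[0,0,0],[0,0,4],0.6],[[0,0,0],[0,0,4],0.6]]}}

```text
clock: 19.5
position: [0.5709, 0.3239, 0.1969]
ee_rot: [-0.825, -3.03, 0.001]
force: [-0.0, 0.2, -0.0]
width: 0.603
gripper_force: 0.0
```

Run:
```python
from h import *
d=grab('wrist','w11');y=R.from_rotvec(d['state']['ee_rot']).as_matrix()[:,1]; print(d['state']['position'],np.rad2deg(np.arctan2(y[1],y[0])),d['state']['width'])
print(blob(d,.573,.324,.06,.055,.072),blob(d,.573,.324,.06,.02,.072))
t=grab('top','t11')
for n,(x,y,a,b) in dict(red=(.666,-.084,.09,.115),blue=(.658,0,.055,.08),green=(.672,-.167,.055,.08)).items(): print(n,blob(t,x,y,.035,a,b))
cv2.imwrite('pics/j11.png',np.hstack([cv2.resize(d['img'],(400,300)),cv2.resize(t['img'][150:300,250:450],(400,300))])[:,:,::-1])
```

```text
[0.57085558 0.32394032 0.1968562 ] 59.54081049175165 0.6025463252750847
(2994, array([0.5742, 0.3279, 0.0615]), array([0.068, 0.056, 0.013]), ((573.8858642578125, 327.91888427734375), (35.46160888671875, 67.98753356933594), 58.85079574584961)) (3302, array([0.574 , 0.3281, 0.0442]), array([0.069, 0.056, 0.048]), ((573.7255859375, 327.611572265625), (37.34387969970703, 68.85997009277344), 61.83693313598633))
red (34, array([ 0.6617, -0.084 ,  0.0996]), array([0.015, 0.015, 0.014]), ((661.3378295898438, -83.86004638671875), (13.28185749053955, 14.920331001281738), 43.94985580444336))
blue (119, array([0.6579, 0.001 , 0.0638]), array([0.04 , 0.039, 0.017]), ((657.6949462890625, 0.6007251739501953), (38.85192108154297, 39.00581741333008), 73.20528411865234))
green (172, array([ 0.6731, -0.1685,  0.0625]), array([0.04 , 0.036, 0.012]), ((673.094970703125, -168.43093872070312), (39.7285041809082, 36.37207794189453), 0.15304391086101532))
```

View pics/j11.png

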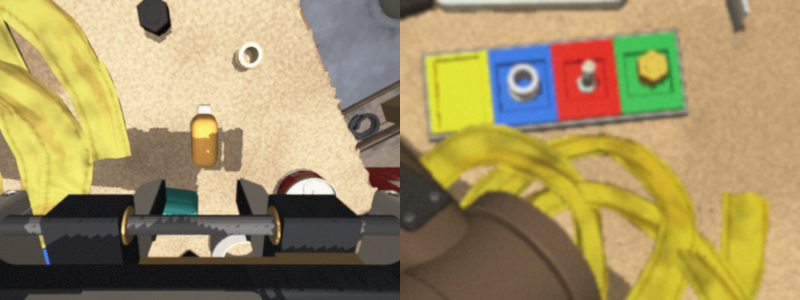

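All three placed parts are on target. Tape at w11 (205,138), turquoise one (180,203) clear. Grasp the tape.

Emit:
{"api": "jog_arm", "payload": {"rows": [[[0.3,0.2,-5],[0,0,0],0.6],[[0.3,0.2,-10],[0,0,0],0.6],[[0.3,0.2,-14],[0,0,0],0.6],[[0.3,0.2,-16.5],[0,0,0],0.6],[[0.3,0.2,-17],[0,0,0],0.6],[[0.3,0.2,-17],[0,0,0],0.6],[[0.3,0.2,-17],[0,0,0],0.2],[[0.3,0.2,-17],[0,0,0],0.2]], "newtons": 35}}

```text
clock: 20.6
position: [0.5747, 0.3267, 0.029]
ee_rot: [0.823, 3.031, 0.002]
force: [-0.1, 1.0, 1.4]
width: 0.431
gripper_force: 0.0
```

Emit:
{"api": "jog_arm", "payload": {"rows": [[[0,0,0],[0,0,0],0.2],[[0,0,0],[0,0,0],0.2],[[0,0,0],[0,0,0],0.2]]}}

```text
clock: 20.98
position: [0.5747, 0.3267, 0.0288]
ee_rot: [0.822, 3.031, 0.002]
force: [0.2, -0.7, 6.3]
width: 0.388
gripper_force: 35.0
```

Emit:
{"api": "jog_arm", "payload": {"rows": [[[0,0,4],[0,0,0],0.2],[[0,0,9],[0,0,0],0.2],[[0,0,14],[0,0,0],0.2],[[0,0,16],[0,0,0],0.2],[[0,0,16],[0,0,0],0.2],[[0,0,16],[0,0,0],0.2]]}}

```text
clock: 21.72
position: [0.5733, 0.3252, 0.1853]
ee_rot: [-0.822, -3.03, 0.005]
force: [-0.8, -0.5, -4.8]
width: 0.392
gripper_force: 35.0
```

Run:
```python
from h import *
d=grab('top','t12'); p=d['state']['position']; P=cloud(d)
print(p,d['state']['width'])
d=grab('wrist','w12'); cv2.imwrite('pics/w12c.png',cv2.resize(d['img'][150:430,160:480,::-1],(640,560)))
```

```text
[0.57331346 0.32517713 0.18526092] 0.3917313879247634
```

View pics/w12c.png

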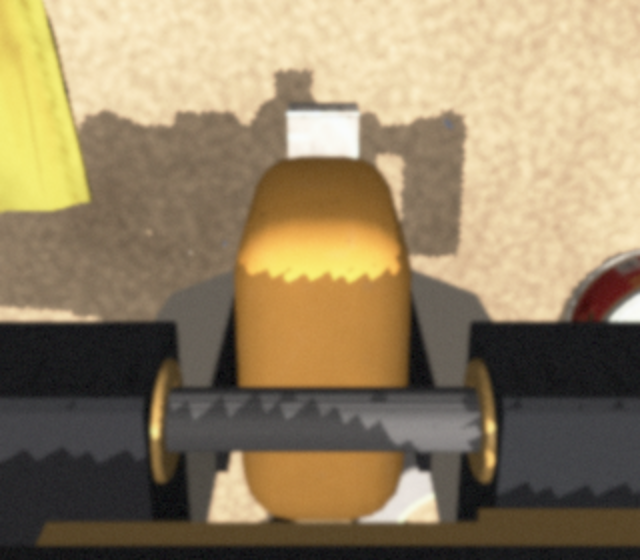

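Tape gripped square, hook at -x (322,130). Carry to yellow, turning 35° to match the insert.

Emit:
{"api": "jog_arm", "payload": {"rows": [[[8.4,-24,1],[0,0,35],0.2],[[8.4,-24,1],[0,0,35],0.2],[[8.4,-24,1],[0,0,35],0.2],[[8.4,-24,1],[0,0,35],0.2],[[8.4,-24,1],[0,0,35],0.2],[[8.4,-24,1],[0,0,35],0.2],[[8.4,-24,-3],[0,0,35],0.2],[[8.4,-24,-7],[0,0,35],0.2]]}}

```text
clock: 22.82
position: [0.6574, 0.089, 0.1169]
ee_rot: [-0.132, 3.138, 0.002]
force: [0.4, -0.2, -3.6]
width: 0.393
gripper_force: 35.0
```

Emit:
{"api": "jog_arm", "payload": {"rows": [[[0,0,-2],[0,0,0],0.2],[[0,0,-4.3],[0,0,0],0.2],[[0,0,-4.3],[0,0,0],0.2],[[0,0,-4.3],[0,0,0],0.2]]}}

```text
clock: 23.32
position: [0.6586, 0.0875, 0.076]
ee_rot: [-0.129, 3.138, 0.001]
force: [0.8, -0.1, -2.9]
width: 0.392
gripper_force: 35.0
```

Run:
```python
from h import *
d=grab('scene','s13');s=d['state'];y=R.from_rotvec(s['ee_rot']).as_matrix()[:,1];print(s['position'],np.rad2deg(np.arctan2(y[1],y[0])),s['force']); 
w=grab('wrist','w13')
cv2.imwrite('pics/s13c.png',np.hstack([cv2.resize(d['img'][180:280,210:330],(400,333)),cv2.resize(w['img'][100:433,120:520],(400,333))])[:,:,::-1])
```

```text
[0.65860244 0.08745166 0.07601619] 94.6921217273059 [ 0.83194615 -0.13000907 -2.87442477]
```

View pics/s13c.png

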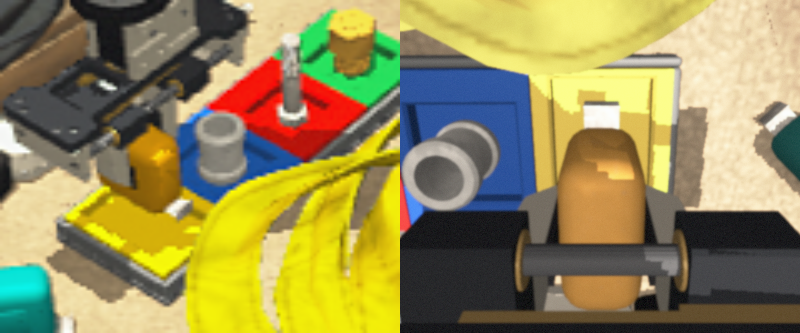

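Tape is aligned over the yellow pocket, hook inside its -x rim. Lower slowly.

Emit:
{"api": "jog_arm", "payload": {"rows": [[[-0.1,-0.2,-1.2],[0,0,0],0.2],[[-0.1,-0.2,-2.2],[0,0,0],0.2],[[-0.1,-0.2,-2.8],[0,0,0],0.2],[[-0.1,-0.2,-3.1],[0,0,0],0.2],[[-0.1,-0.2,-3.2],[0,0,0],0.2],[[-0.1,-0.2,-3.2],[0,0,0],0.2]]}}

```text
clock: 24.18
position: [0.6573, 0.0845, 0.043]
ee_rot: [-0.127, 3.139, 0.0]
force: [0.3, -0.4, -3.3]
width: 0.388
gripper_force: 35.0
```

Emit:
{"api": "jog_arm", "payload": {"rows": [[[0,0,-0.1],[0,0,0],0.2],[[0,0,-0.1],[0,0,0],0.6],[[0,0,-0.1],[0,0,0],0.6],[[0,0,-0.1],[0,0,0],0.6],[[0,0,3],[0,0,0],0.6],[[0,0,9],[0,0,0],0.6],[[0,0,15],[0,0,0],0.6],[[-5,15,18],[0,0,0],0.6]]}}

```text
clock: 25.18
position: [0.6418, 0.1384, 0.2085]
ee_rot: [-0.111, 3.132, -0.002]
force: [1.1, 1.2, -2.1]
width: 0.605
gripper_force: 0.0
```

Emit:
{"api": "jog_arm", "payload": {"rows": [[[-5,15,5],[0,0,0],0.6],[[-5,15,5],[0,0,0],0.6],[[-5,15,5],[0,0,0],0.6],[[-5,15,5],[0,0,0],0.6]]}}

```text
clock: 25.68
position: [0.5855, 0.2975, 0.256]
ee_rot: [-0.138, 3.137, 0.005]
force: [-0.0, -0.6, 0.3]
width: 0.595
gripper_force: 0.0
```

Run:
```python
from h import *
t=grab('top','t14');print(t['state']['position'])
for n,(x,y,r,a,b) in dict(yellow=(.652,.085,.055,.068,.09),red=(.666,-.084,.035,.09,.115),blue=(.658,0,.035,.055,.08),green=(.672,-.167,.035,.055,.08),black=(.406,.35,.035,.043,.06),ycoup=(.507,.433,.03,.033,.05)).items(): print(n,blob(t,x,y,r,a,b))
cv2.imwrite('pics/t14c.png',cv2.resize(t['img'][150:300,200:400,::-1],(800,600)))
```

```text
[0.58548556 0.29752843 0.25602966]
yellow (352, array([0.6587, 0.0829, 0.077 ]), array([0.072, 0.039, 0.018]), ((658.51318359375, 83.03456115722656), (71.00890350341797, 35.95848846435547), 5.2311692237854))
red (38, array([ 0.6608, -0.0841,  0.099 ]), array([0.017, 0.015, 0.013]), ((661.455078125, -84.17975616455078), (14.666553497314453, 16.320697784423828), 36.94282913208008))
blue (119, array([0.6579, 0.001 , 0.0636]), array([0.039, 0.039, 0.017]), ((657.6094360351562, 0.6587085723876953), (38.365928649902344, 39.100704193115234), 5.471699237823486))
green (172, array([ 0.6731, -0.1683,  0.0636]), array([0.04 , 0.037, 0.015]), ((672.9969482421875, -168.92945861816406), (36.827964782714844, 39.4311408996582), 85.75452423095703))
black (168, array([0.406 , 0.3505, 0.0492]), array([0.036, 0.041, 0.012]), ((405.264404296875, 349.8877258300781), (36.68001174926758, 39.41414260864258), 63.45294952392578))
ycoup (81, array([0.5076, 0.4328, 0.0389]), array([0.032, 0.035, 0.011]), ((506.7110900878906, 432.9146728515625), (32.50609588623047, 31.681819915771484), 41.741600036621094))
```

View pics/t14c.png

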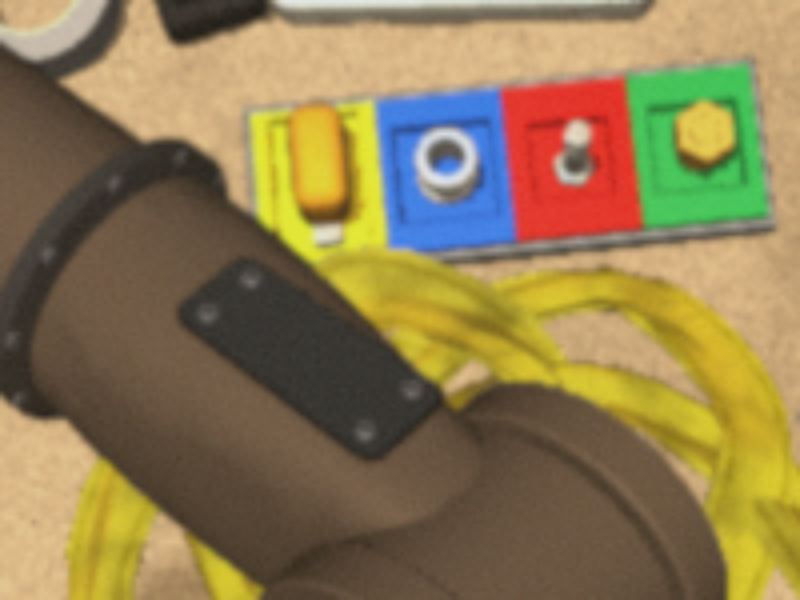

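All four are in their pockets by the top view. One last check of tape height and level from this picture, then hand in.

Run:
```python
from h import *
P=cloud(load('t14'))
for n,x,y,h in(('tape+x',.675,.084,.08),('tape mid',.658,.083,.08),('tape-x',.640,.082,.08),('green',.673,-.168,.062)):
    q=P[np.hypot(P[:,0]-x,P[:,1]-y)<.008]; print(n,np.median(q[:,2]).round(4),h)
```

```text
tape+x 0.0802 0.08
tape mid 0.0794 0.08
tape-x 0.0799 0.08
green 0.0624 0.062
```

```bash
python3 -c "
from cell import arm; print(arm.sign_off())"
```

```text
the job is handed in; nothing more can be done
None
```

The kit is made up and handed in: grey coupling, bolt, tape measure and brass plug each measured within tolerance in their pockets, the black plug and yellowish coupling are where they started, and it took about 26 s of the 112 s; sign-off gave no verdict.

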